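Click the stove valve's feed wheel to its mark and prime it

ROBOT

A 6-joint arm with a two-finger parallel gripper is mounted at the origin on the work surface. World frame = base frame: x ahead of the robot, y to its left, z up, the work surface at z = 0. Lengths are in m, angles in rad, forces in N, time in s.
With the tool pointing down it reaches from about 0.225 to 0.725 m from the base axis. Payload 3.1 kg.
Tool frame: the origin (TCP) lies midway between the tips of the shut fingers; the grasp point (between the pads) lies 19 mm behind it; z points along the fingers, y is the line along which they close (so a half turn about z gives the same grasp; the last joint's range is limited). The gripper opens to 85 mm and grips with 20 to 120 N. Pads are 22 mm wide; open, the fingers measure 114 mm over their backs; the gripper's body (76 mm by 85 mm) begins 54 mm behind the grasp point. The pads swing forward as they close: fully open they stand 13 mm farther back than shut.
Start: joints at [-1.266, 0.048, 0.099, 1.622, 0, 1.443], TCP at [0.22, -0.477, 0.231] pointing down, gripper open.
Joint ranges: [-2.91, 2.91], [-0.99, 1.94], [-1.21, 1.42], [-2.12, 2.29], [-1.49, 1.47], [-3.14, 3.14]. Speed limits (rad/s): [2.79, 2.79, 3.14, 3.14, 3.14, 3.14].

INTERFACE

Orientations are given as a unit quaternion [w, x, y, z].
In Python, from plant import * gives the robot as it stands.
- The arm moves only by the tool step_arm, never from a script. Its argument "increments" is a list of rows, each an object of numbers: "hand": the opening in per cent of the stroke, from 0 (shut) to 100 (fully open); "dx", "dy", "dz": the shift along the tool's x, y, z in cm; "rx", "ry", "rz": the turn, a rotation vector about the tool's x, y, z in degrees. In form: [{"hand": .., "dx": .., "dy": .., "dz": .., "rx": .., "ry": .., "rz": ..}, ...]. A call has 1 to 5 rows; each row shifts and turns the commanded pose from where the row before left it, along the tool's axes as they then stand; what a row does not reach is not made up. A row lasts 1/8 s, in which the tool goes at most 62.5 mm and 10.7 degrees, less where a joint would pass 70% of its speed; a pose out of reach is approached as far as the arm can. A call with a gripper value outside its range is refused whole. The fingers move at their own pace and stop on an object; "squeeze" is the grip in N (left out, the last holds). Time passes only in rows, so rows that do not move let the fingers close. It gives the time, the measured TCP pose, the force, the opening and the grip force at its end, in the units of the state.
- observe(): the state, without advancing time (a new reading comes with each control period).
- capture(name): name is "side" or "top" or "wrist"; returns a dict with "image" (480x640x3 uint8, red, green, blue), "camera_matrix" (3x3 intrinsics, pixels), "k1" (the pictures are not rectified: a ray, as slopes to the right and down, at radius r is drawn at 1 + k1 r^2 times it, then the intrinsics apply), "position" and "attitude" of the camera in the world. Camera axes: x right, y down, z forward; pixel columns grow to the right and rows downward; lengths in m; the calibration is good to about 2 mm. A picture is of the moment at which its call begins. There is no depth.
- job_done(): hands the job in; it is judged then, once.
The state is a dict: "time_s": time; "joint_positions": joint angles; "dq": joint speeds; "joint_efforts": joint torques, N m; "ee_pos": TCP position; "tool_rot": TCP orientation; "force": force on the tool from outside, world axes, zero at the start; "torque": the same for the moment, N m; "width": finger opening in m; "finger_force": force on a finger pad.
Only numpy, scipy, OpenCV 4.12 (cv2) and the standard library are available. Lean on these libraries where they do the work, as an engineer would, in place of code of your own. Each camera call takes 0.05 s, during which the arm holds its last target. There are 200 camera calls.

TASK

The oil valve of a stove under repair is bolted to the bench. With a fingertip, flick the edge of its black toothed wheel round, click by click, anticlockwise as seen from above, until the red tooth has clicked in pointing at the yellow stud, and do not run past the stud. Then press the green button fully in and let it come back, leaving the loose things about where they are.

Things in the scene. Friction and masses are not known exactly. Their poses are not given: they have to be found in the camera images.
- valve: grey metal valve box bolted to the bench, 150 mm along its x, 230 mm along its y; origin at the centre of its underside, z up. Its flat top, 75 mm above the bench, carries the black wheel (+y half), the green button (-y half), four low studs round the wheel's far side and a loose brass cap. Two brass pipe stubs stick 22 mm out of its +x side.
- wheel_center (a point): fixed point of the valve, with the valve's axes, on the wheel's upright axis at half the teeth's height: (-35, 45, 90) mm in the valve's frame. The wheel is a flat black star: hub 68 mm across, 8 radial teeth reaching to 50 mm from the axis, 81 to 99 mm above the bench (6 mm of air under them); a dome in the middle rises to 103 mm. The wheel overhangs the box's -x side by 10 mm.
- wheel (a joint): turn of the wheel, rad, growing anticlockwise seen from above; 0 (its start) with the red tooth 135 degrees clockwise of the valve's +x. It rests only in clicks 0.785 rad apart (0, 0.785, 1.571, ...). About 2 to 4 N at a tooth takes it over the hump half way between clicks; it then springs on into the next click and no further. Stops: 0.3 rad below 0, and 6.4 clicks above 0.
- red_tip (a point): outer end of the one red tooth, 50 mm from the wheel's axis at half the tooth's height; turns with the wheel. All 8 teeth are alike but for the colour: straight, 9 mm wide, 18 mm tall, 16 mm out of the hub, 45 degrees apart, so that at rest one always points along the valve's +x. The gap between two is 29 mm at the tips, 17 mm at the hub.
- yellow_stud: flat round yellow stud fixed on the box's top, 16 mm across and 4 mm high, 60 mm from the wheel's axis, so just outside the tooth tips and below them; origin under its centre. It stands at -45, 0, 45 or 90 degrees (anticlockwise from the valve's +x, about the wheel's axis), so 2, 3, 4 or 5 clicks from the start; like studs of dark steel stand at the other three places.
- primer_top (a point): centre of the top of the green push button, 32 mm across, at (-30, -75, 97) mm in the valve's frame when not pressed (22 mm over the box's top; the dark collar round it is 48 mm across and 12 mm high). Pressed straight down.
- primer (a joint): travel of the green button in m: 0 out, 0.006 fully in; springs back. Fully in takes 5 N.
- cap: loose brass cap, 30 mm across and 22 mm high, standing on the box's top, on the far side, behind the button (bystander); origin at the centre of its underside.
- burner_ring: loose dark steel ring, 64 mm across, 14 mm high, on the bench beside the valve's +y end (bystander); origin under its centre.
- screwdriver: screwdriver lying on the bench beside the valve's -y end (bystander); origin under its middle.
- wrench: wrench lying on the bench to the right (bystander).
- hammer: hammer lying to the left (bystander).
- oil_bottle: green closed bottle, 60 mm across, 170 mm high, standing to the right (bystander); origin under its centre.
- tin_mug: steel mug, 76 mm across, 80 mm high, standing behind the valve (bystander); origin under its centre.
- screw_jar: glass jar with red lid, 68 mm across, 85 mm high, standing behind the valve (bystander); origin under its centre.

How it is judged:
On the way, in this order (a step that is already met when the one before it is completed fails the run):
1. the red tooth has clicked in at the yellow stud (horizontal distance between red_tip and yellow_stud below 0.013 m and velocity of joint wheel between -0.2 and 0.2 rad/s), for 0.3 s.
2. the green button is pressed fully in (value of joint primer above 0.0048 m and horizontal distance between red_tip and yellow_stud below 0.013 m), for 0.05 s.
At the end, for the whole second after the job is handed in: the red tooth rests in its click at the yellow stud (its tip within 13 mm of the stud's centre seen from above; 10 mm when exact), the green button is out again (within 1.5 mm), and each loose thing is within 30 mm of where it was (all of step 1 and value of joint primer below 0.0015 m and distance of each of cap, burner_ring, screwdriver, wrench, hammer, oil_bottle, tin_mug, screw_jar from where it was at the start of the episode below 0.03 m); the robot touches nothing.
It fails at once if the wheel was run past the yellow stud ((y of yellow_stud in the frame of wheel_center below -0.02 m and value of joint wheel above 2.0208 rad) or (y of yellow_stud in the frame of wheel_center between -0.02 and 0.02 m and value of joint wheel above 2.80619 rad) or (y of yellow_stud in the frame of wheel_center above 0.02 m and x of yellow_stud in the frame of wheel_center above 0.02 m and value of joint wheel above 3.59159 rad) or (x of yellow_stud in the frame of wheel_center below 0.02 m and value of joint wheel above 4.37699 rad)).
It fails at once if the button was pressed before the red tooth was at the yellow stud (value of joint primer above 0.003 m and horizontal distance between red_tip and yellow_stud above 0.018 m).
It fails at once if a bystander was lifted, knocked or moved (distance of any of cap, burner_ring, screwdriver, wrench, hammer, oil_bottle, tin_mug, screw_jar from where it was at the start of the episode above 0.03 m).
It also fails if it takes over 64 s, if anything falls off the work surface, if the arm or the gripper's body presses on something with over 40 N, if the wrist force passes 120 N, or if a joint passes its speed limit or range.

## Working session

There is one attempt and no reset: what is moved stays moved. The work goes in short steps, Python scripts to look and compute and a tool call to move; the robot and the scene stay as the last step left them, time stands still between calls to the robot, and variables do not carry over. Pictures are saved under pics/ and viewed, at most 10 in all, crops included, and the job is handed in when it is done.

Besides the shell and the picture viewer there is one more tool, called after "Request:" by a JSON object that holds its "api" and its "payload", one argument or row to a line. step_arm: Moves the arm, as the interface text tells. Its arguments: {"type":"object","properties":{"increments":{"type":"array"},"squeeze":{"type":"number"}},"required":["increments"]}

```bash
mkdir -p pics; cat > h.py <<'E'
import numpy as np, cv2
from plant import *
from scipy.spatial.transform import Rotation as R
def rot(a):
    a=np.array(a,float)
    return a if a.shape==(3,3) else R.from_quat([a[1],a[2],a[3],a[0]]).as_matrix()
def ray(c,u,v):
    K=np.array(c["camera_matrix"]); p=np.array([(u-K[0,2])/K[0,0],(v-K[1,2])/K[1,1]])
    q=p.copy()
    for _ in range(20): q=p/(1+c["k1"]*(q@q))
    d=rot(c["attitude"])@np.array([q[0],q[1],1]); return np.array(c["position"],float),d
def onz(c,u,v,z):
    o,d=ray(c,u,v); return o+d*(z-o[2])/d[2]
def proj(c,P):
    K=np.array(c["camera_matrix"]); x=rot(c["attitude"]).T@(np.array(P)-np.array(c["position"])); s=x[:2]/x[2]
    s=s*(1+c["k1"]*(s@s)); return np.array([K[0,0]*s[0]+K[0,2],K[1,1]*s[1]+K[1,2]])
def save(c,n): cv2.imwrite("pics/"+n+".png",c["image"][:,:,::-1])
E
python3 - <<'E'
from h import *
for n in("top","side"):
    c=capture(n); save(c,n+"1"); print(n,c["position"],c["attitude"],c["camera_matrix"],c["k1"])
s=observe();print(s["time_s"],s["ee_pos"],s["tool_rot"],s["force"],s["width"])
E
```

```text
top [0.37319159 0.01701852 1.45160433] [ 0.06274553 -0.69876857  0.71066302 -0.05237893] [[552.99962443   0.         318.83593545]
 [  0.         552.99962443 238.86588823]
 [  0.           0.           1.        ]] -0.06378786628574377
side [ 0.41654184 -1.23659703  0.83599961] [-0.49768099  0.86332433 -0.07424746  0.03836733] [[530.18317296   0.         322.17228182]
 [  0.         530.18317296 233.40960817]
 [  0.           0.           1.        ]] -0.00039974848483189404
0.1 [ 0.22001894 -0.47603858  0.23021972] [-1.08942065e-03  9.76675025e-01  2.14720053e-01 -8.48063393e-05] [-1.18204787  0.30485602  0.17456089] 0.08550686701512455
```

View pics/top1.png

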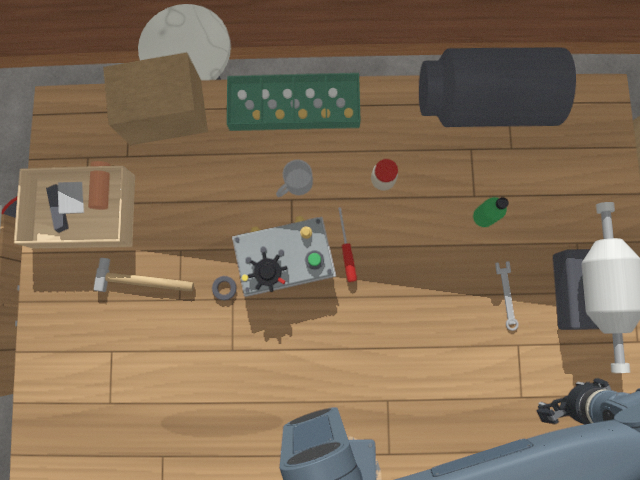

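View pics/side1.png

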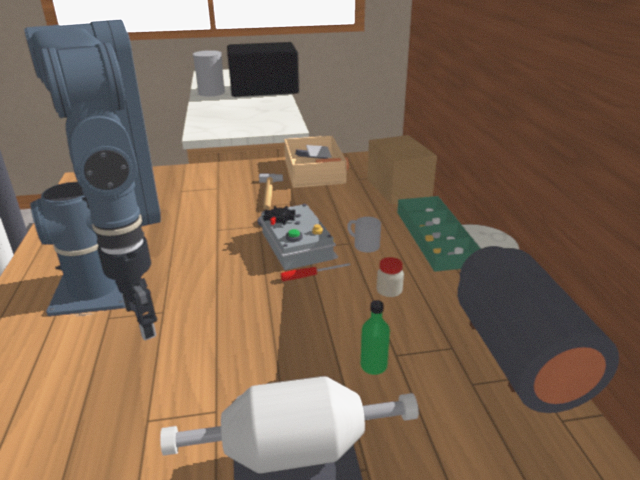

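The top view shows the valve around (284,258): wheel hub (267,270), red tooth (282,281), green button (314,260), cap (306,232). The yellow stud is probably at (245,278), to the left of the wheel. Next I'll measure these from colour masks and zoom in.

```bash
cat > m.py <<'E'
from h import *
import sys
c=capture("top"); im=c["image"]; hsv=cv2.cvtColor(im,cv2.COLOR_RGB2HSV)
x0,y0,x1,y1=205,205,365,325
cv2.imwrite("pics/"+sys.argv[1]+".png",cv2.resize(im[y0:y1,x0:x1,::-1],None,fx=5,fy=5,interpolation=cv2.INTER_CUBIC))
def blobs(lo,hi,z,name):
    m=cv2.inRange(hsv,lo,hi); k=np.zeros_like(m);k[y0:y1,x0:x1]=255; m&=k
    n,_,st,ce=cv2.connectedComponentsWithStats(m)
    for i in range(1,n):
        if st[i,4]>=6: print(name,ce[i].round(1),st[i,4],onz(c,*ce[i],z).round(4))
blobs((45,120,60),(80,255,255),.097,"green")
blobs((22,150,120),(33,255,255),.079,"yellow")
blobs((0,190,100),(6,255,255),.09,"red")
blobs((0,0,0),(180,255,40),.095,"black")
g=[]
E
python3 m.py zoom1
```

```text
green [314.1 259.2] 115 [0.5455 0.0476 0.097 ]
red [347.6 250.8] 40 [ 0.5658 -0.0357  0.09  ]
red [349.4 265.8] 18 [ 0.5283 -0.0394  0.09  ]
black [268.2 277. ] 34 [0.5034 0.1615 0.095 ]
```

View pics/zoom1.png

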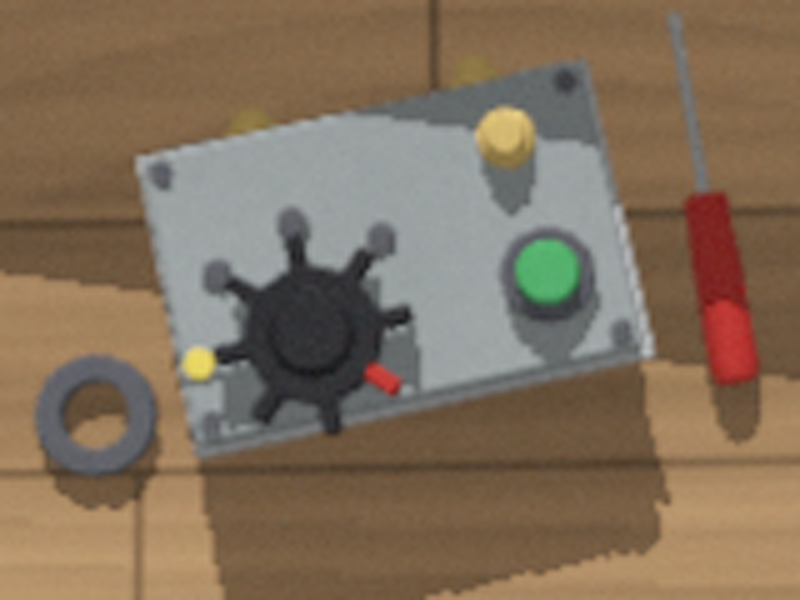

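The zoom shows the yellow stud at (199,363), to the valve's +y, with dark studs at (217,276), (292,222) and (381,240). The red tooth is at the lower right (385,378). So the stud is at 90 degrees, which means 5 clicks.

```bash
cat > valve.py <<'E'
from h import *
from scipy.optimize import least_squares
Z={"y":(199,363,90),"a":(217,275,45),"b":(292,220,0),"c":(381,238,-45)}
def fit(c):
    f=lambda u:(u+.5)/5-.5
    A=[];B=[]
    for u,v,a in Z.values():
        p=onz(c,205+f(u),205+f(v),.079)[:2]; A.append([60e-3*np.cos(np.radians(a))-.035,60e-3*np.sin(np.radians(a))+.045]);B.append(p)
    A.append([-.03,-.075]);B.append(onz(c,205+f(547),205+f(270),.097)[:2])
    A.append([-.035,.045]);B.append(onz(c,205+f(312),205+f(330),.103)[:2])
    A=np.array(A);B=np.array(B)
    g=lambda p:(B-(p[:2]+A@np.array([[np.cos(p[2]),np.sin(p[2])],[-np.sin(p[2]),np.cos(p[2])]]))).ravel()
    s=least_squares(g,[.54,.1,0.2]);return s.x,s.fun.reshape(-1,2)
E
python3 - <<'E'
from valve import *
c=capture("top"); p,r=fit(c); print(p,np.degrees(p[2]),(r*1e3).round(1).tolist())
C,S=np.cos(p[2]),np.sin(p[2]); w=lambda x,y:(p[:2]+[C*x-S*y,S*x+C*y]).round(4)
print("wheel",w(-.035,.045),"button",w(-.03,-.075),"yel",w(-.035,.105))
s=observe();print(s["time_s"],s["ee_pos"],rot(s["tool_rot"]).round(3).tolist())
E
```

```text
[0.56105231 0.12709001 0.20612097] 11.809861672924288 [[0.2, 0.1], [-0.8, -0.3], [0.5, -0.0], [-0.9, 0.3], [-0.1, 0.4], [1.0, -0.4]]
wheel [0.5176 0.164 ] button [0.547  0.0475] yel [0.5053 0.2227]
0.2 [ 0.22006637 -0.47620598  0.23053921] [[0.908, 0.419, -0.0], [0.419, -0.908, 0.001], [0.0, -0.002, -1.0]]
```

The fit is good to about 1 mm: valve yaw 11.8°, wheel centre (0.5176, 0.164). I'll align the tool with the valve, shut the fingers and go to a hover on the near side of the wheel.

Request:
{"api": "step_arm", "payload": {
  "increments": [
    {"hand": 0,"rz": 6.5},
    {"hand": 0,"rz": 6.5},
    {"hand": 0,"dx": 2.9,"dy": -4.9},
    {"hand": 0,"dx": 2.9,"dy": -4.9},
    {"hand": 0,"dx": 2.9,"dy": -4.9}
  ]
}}

```text
$.increments[0]: bad value
```

Request:
{"api": "step_arm", "payload": {
  "increments": [
    {"hand": 0,"dx": 2.9,"dy": -4.9},
    {"hand": 0,"dx": 2.9,"dy": -4.9},
    {"hand": 0,"dx": 2.9,"dy": -4.9},
    {"hand": 0,"dx": 2.9,"dy": -4.9},
    {"hand": 0,"dx": 2.9,"dy": -4.9}
  ]
}}

```text
$.increments[0]: bad value
```

Request:
{"api": "step_arm", "payload": {
  "increments": [
    {"hand": 0,"dx": 2.9,"dy": -4.9},
    {"hand": 0,"dx": 2.9,"dy": -4.9},
    {"hand": 0,"dx": 2.9,"dy": -4.9},
    {"hand": 0,"dx": 2.9,"dy": -4.9},
    {"hand": 0}
  ]
}}

```text
$.increments[0]: bad value
```

```bash
cat > st.py <<'E'
from valve import *
P=np.array([.5176,.164]);a=np.radians(11.81)
def st():
    s=observe();M=rot(s["tool_rot"]);e=np.array(s["ee_pos"])
    d=e[:2]-P;V=np.array([[np.cos(a),np.sin(a)],[-np.sin(a),np.cos(a)]])
    print("t",s["time_s"],"ee",e.round(4),"rel wheel mm",(V@d*1e3).round(1),"toolx",np.degrees(np.arctan2(M[1,0],M[0,0])).round(1),"z",M[:,2].round(3),"F",np.round(s["force"],1),"w",round(s["width"],4))
    return s
if __name__=="__main__": st()
E
python3 - <<'E'
from st import *
st(); c=capture("wrist"); save(c,"w1"); print(c["position"],rot(c["attitude"]).round(2).tolist())
E
```

```text
t 0.2 ee [ 0.2201 -0.4762  0.2305] rel wheel mm [-422.3 -565.8] toolx 24.8 z [-0.     0.001 -1.   ] F [0.5 0.1 0.3] w 0.0858
[ 0.2861949  -0.44718391  0.3741903 ] [[0.42, -0.87, -0.26], [-0.91, -0.4, -0.12], [-0.0, 0.28, -0.96]]
```

View pics/w1.png

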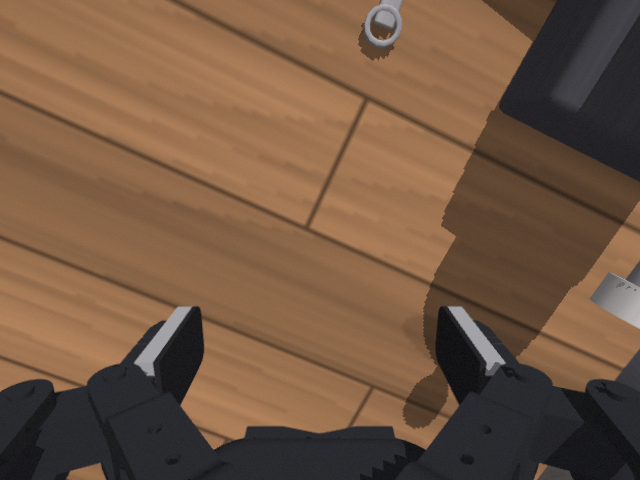

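The moves were refused, probably because rows need all their keys. The wrist picture shows the open fingers at (185,350) and (460,350); the tips look only about 7–8 mm thick each, so the shut pair is about 15 mm.

Request:
{"api": "step_arm", "payload": {
  "increments": [
    {"hand": 0,"dx": 0,"dy": 0,"dz": 0,"rx": 0,"ry": 0,"rz": 6.5},
    {"hand": 0,"dx": 0,"dy": 0,"dz": 0,"rx": 0,"ry": 0,"rz": 6.5},
    {"hand": 0,"dx": 2.9,"dy": -4.9,"dz": 0,"rx": 0,"ry": 0,"rz": 0},
    {"hand": 0,"dx": 2.9,"dy": -4.9,"dz": 0,"rx": 0,"ry": 0,"rz": 0},
    {"hand": 0,"dx": 2.9,"dy": -4.9,"dz": 0,"rx": 0,"ry": 0,"rz": 0}
  ]
}}

```text
time_s: 0.88
ee_pos: [0.2756, -0.3134, 0.2311]
tool_rot: [-0.0, 0.995, 0.102, 0.0]
force: [0.9, 0.2, 0.7]
width: 0.0001
finger_force: 0.0
```

Request:
{"api": "step_arm", "payload": {
  "increments": [
    {"hand": 0,"dx": 2.9,"dy": -4.9,"dz": 0,"rx": 0,"ry": 0,"rz": 0},
    {"hand": 0,"dx": 2.9,"dy": -4.9,"dz": 0,"rx": 0,"ry": 0,"rz": 0},
    {"hand": 0,"dx": 2.9,"dy": -4.9,"dz": 0,"rx": 0,"ry": 0,"rz": 0},
    {"hand": 0,"dx": 2.9,"dy": -4.9,"dz": 0,"rx": 0,"ry": 0,"rz": 0},
    {"hand": 0,"dx": 2.9,"dy": -4.9,"dz": 0,"rx": 0,"ry": 0,"rz": 0}
  ]
}}

```text
time_s: 1.5
ee_pos: [0.3675, -0.0437, 0.2314]
tool_rot: [0.0, 0.995, 0.103, 0.001]
force: [0.9, -1.0, 0.3]
width: 0.0001
finger_force: 0.0
```

Request:
{"api": "step_arm", "payload": {
  "increments": [
    {"hand": 0,"dx": 2.9,"dy": -4.9,"dz": 0,"rx": 0,"ry": 0,"rz": 0},
    {"hand": 0,"dx": 2.9,"dy": -4.9,"dz": 0,"rx": 0,"ry": 0,"rz": 0},
    {"hand": 0,"dx": 2.9,"dy": -4.9,"dz": 0,"rx": 0,"ry": 0,"rz": 0},
    {"hand": 0,"dx": 2.9,"dy": -4.9,"dz": 0,"rx": 0,"ry": 0,"rz": 0},
    {"hand": 0,"dx": 0,"dy": 0,"dz": 0,"rx": 0,"ry": 0,"rz": 0}
  ]
}}

```text
time_s: 2.12
ee_pos: [0.4419, 0.1676, 0.2303]
tool_rot: [-0.002, 0.994, 0.109, -0.001]
force: [-0.1, -0.1, -0.1]
width: -0.0003
finger_force: 0.0
```

```bash
python3 - <<'E'
from st import *
st(); c=capture("wrist"); save(c,"w2")
E
```

```text
t 2.125 ee [0.4419 0.1676 0.2303] rel wheel mm [-73.4  19. ] toolx 12.5 z [-0.003  0.005 -1.   ] F [-0.1 -0.1 -0.1] w -0.0003
```

View pics/w2.png

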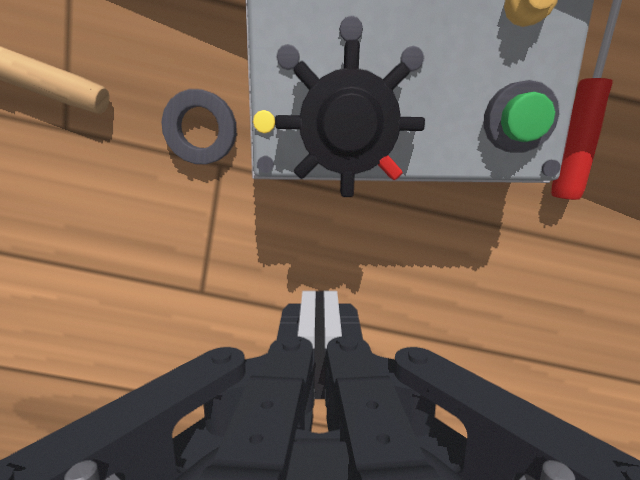

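The wrist view shows the tool aligned with the valve: wheel dome (351,120), red tooth (390,166), shut tips (320,310). That puts the tip about 20 mm to the +y side of the wheel's axis, opposite the gap. Lowering, then going in.

Request:
{"api": "step_arm", "payload": {
  "increments": [
    {"hand": 0,"dx": 0,"dy": 0,"dz": 5,"rx": 0,"ry": 0,"rz": 0},
    {"hand": 0,"dx": 0,"dy": 0,"dz": 5,"rx": 0,"ry": 0,"rz": 0},
    {"hand": 0,"dx": 0,"dy": 0,"dz": 4.6,"rx": 0,"ry": 0,"rz": 0},
    {"hand": 0,"dx": 0,"dy": 0,"dz": 0,"rx": 0,"ry": 0,"rz": 0},
    {"hand": 0,"dx": 0,"dy": 0,"dz": 0,"rx": 0,"ry": 0,"rz": 0}
  ]
}}

```text
time_s: 2.8
ee_pos: [0.4426, 0.1649, 0.0873]
tool_rot: [-0.002, 0.994, 0.106, 0.001]
force: [-0.0, 0.1, -0.1]
width: 0.0001
finger_force: 0.0
```

```bash
python3 st.py
```

```text
t 2.8 ee [0.4426 0.1649 0.0873] rel wheel mm [-73.2  16.2] toolx 12.1 z [ 0.002  0.005 -1.   ] F [-0.   0.1 -0.1] w 0.0001
```

Request:
{"api": "step_arm", "payload": {
  "increments": [
    {"hand": 0,"dx": 1.1,"dy": -0.3,"dz": 0.3,"rx": 0,"ry": 0,"rz": 0},
    {"hand": 0,"dx": 1.1,"dy": 0,"dz": 0,"rx": 0,"ry": 0,"rz": 0},
    {"hand": 0,"dx": 0,"dy": 0,"dz": 0,"rx": 0,"ry": 0,"rz": 0}
  ]
}}

```text
time_s: 3.18
ee_pos: [0.4648, 0.1721, 0.0835]
tool_rot: [-0.003, 0.994, 0.107, 0.001]
force: [0.4, 0.1, 0.1]
width: -0.0003
finger_force: 0.3
```

```bash
python3 st.py
```

```text
t 3.175 ee [0.4648 0.1721 0.0835] rel wheel mm [-50.   18.7] toolx 12.3 z [ 0.001  0.007 -1.   ] F [0.4 0.1 0.1] w -0.0003
```

In position. First flick.

Request:
{"api": "step_arm", "payload": {
  "increments": [
    {"hand": 0,"dx": 0,"dy": 0.8,"dz": 0,"rx": 0,"ry": 0,"rz": 0},
    {"hand": 0,"dx": 0,"dy": 0.8,"dz": 0,"rx": 0,"ry": 0,"rz": 0},
    {"hand": 0,"dx": 0,"dy": 0.8,"dz": 0,"rx": 0,"ry": 0,"rz": 0},
    {"hand": 0,"dx": 0,"dy": 0.7,"dz": 0,"rx": 0,"ry": 0,"rz": 0},
    {"hand": 0,"dx": 0,"dy": 0,"dz": 0,"rx": 0,"ry": 0,"rz": 0}
  ]
}}

```text
time_s: 3.8
ee_pos: [0.4695, 0.1402, 0.082]
tool_rot: [-0.002, 0.994, 0.107, -0.0]
force: [0.1, -0.7, 0.5]
width: 0.0002
finger_force: 0.0
```

```bash
python3 - <<'E'
from st import *
st(); c=capture("wrist"); save(c,"w3")
E
```

```text
t 3.8 ee [0.4695 0.1402 0.082 ] rel wheel mm [-52.  -13.5] toolx 12.3 z [-0.001  0.004 -1.   ] F [ 0.1 -0.7  0.5] w 0.0002
```

View pics/w3.png

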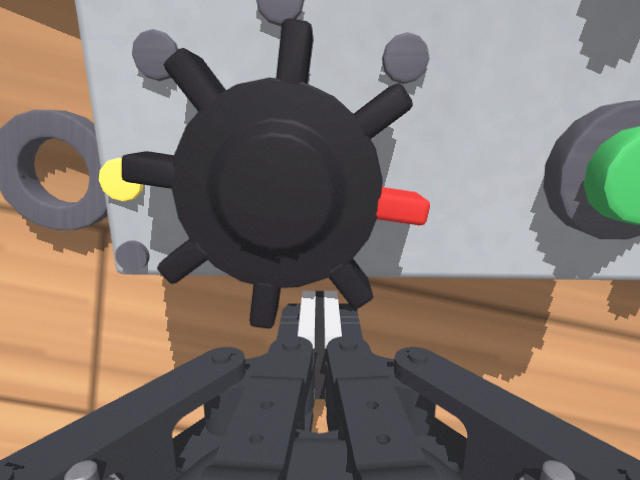

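The red tooth moved to the right, at (405,205), about 7° short of its click. The trailing tooth at (265,325) is probably resting against my finger at (320,300). Withdrawing radially, going back and flicking again.

Request:
{"api": "step_arm", "payload": {
  "increments": [
    {"hand": 0,"dx": -1.3,"dy": 0.3,"dz": 0,"rx": 0,"ry": 0,"rz": 0},
    {"hand": 0,"dx": -1.3,"dy": 0,"dz": 0,"rx": 0,"ry": 0,"rz": 0},
    {"hand": 0,"dx": 0,"dy": -1.8,"dz": 0,"rx": 0,"ry": 0,"rz": 0},
    {"hand": 0,"dx": 0,"dy": -1.8,"dz": 0,"rx": 0,"ry": 0,"rz": 0},
    {"hand": 0,"dx": 0,"dy": 0,"dz": 0,"rx": 0,"ry": 0,"rz": 0}
  ]
}}

```text
time_s: 4.47
ee_pos: [0.4366, 0.1675, 0.0824]
tool_rot: [-0.003, 0.994, 0.109, -0.0]
force: [-0.3, -0.9, 0.2]
width: 0.0
finger_force: 0.0
```

```bash
cat > red.py <<'E'
from st import *
# red tooth angle in the valve frame, from the wrist view
def red():
    c=capture("wrist");hsv=cv2.cvtColor(c["image"],cv2.COLOR_RGB2HSV)
    m=cv2.inRange(hsv,(0,180,90),(6,255,255))|cv2.inRange(hsv,(175,180,90),(180,255,255))
    n,_,s,ce=cv2.connectedComponentsWithStats(m)
    for i in range(1,n):
        if s[i,4]>60:
            d=onz(c,*ce[i],.097)[:2]-P
            if np.hypot(*d)<.06: print("red r mm",(np.hypot(*d)*1e3).round(1),"angle",(np.degrees(np.arctan2(d[1],d[0]))-11.81).round(1))
    return c
if __name__=="__main__": st();red()
E
python3 red.py
```

```text
t 4.475 ee [0.4366 0.1675 0.0824] rel wheel mm [-78.5  20. ] toolx 12.5 z [-0.001  0.007 -1.   ] F [-0.3 -0.9  0.2] w 0.0
red r mm 42.4 angle -98.5
```

```bash
python3 red.py; python3 m.py zoom2 | grep red
```

```text
t 4.525 ee [0.4369 0.167  0.0824] rel wheel mm [-78.4  19.5] toolx 12.5 z [-0.001  0.006 -1.   ] F [ 0.3  0.5 -0.2] w 0.0001
red r mm 42.6 angle -98.6
red [346.4 249. ] 23 [ 0.5705 -0.0329  0.09  ]
red [347.3 256.5] 6 [ 0.5517 -0.0347  0.09  ]
red [350.9 261.5] 19 [ 0.539  -0.0434  0.09  ]
red [346.4 260.5] 8 [ 0.5417 -0.0321  0.09  ]
```

View pics/zoom2.png

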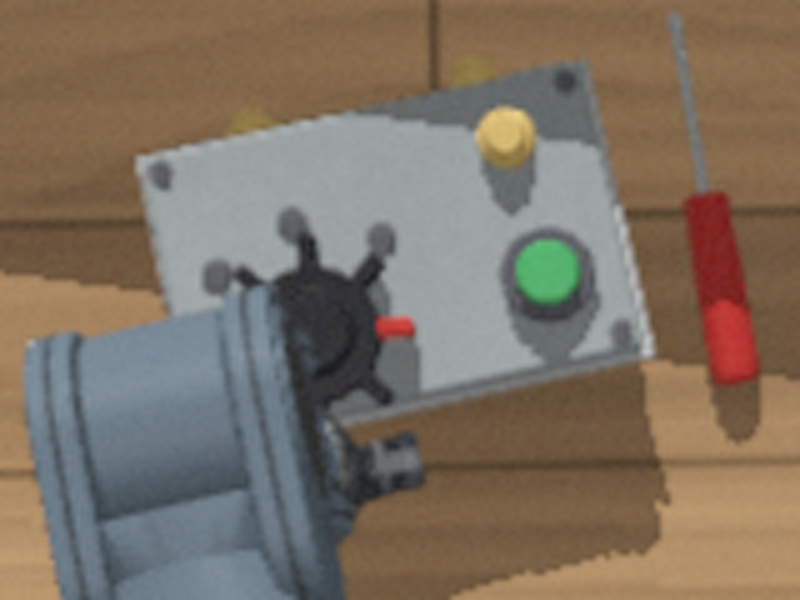

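The top zoom confirms the red tooth at (395,327), 8–9° short: the thick part of the shut fingers stopped the trailing tooth. I'll enter wider, at y=+28, and follow through further, to about y=-21.

Request:
{"api": "step_arm", "payload": {
  "increments": [
    {"hand": 0,"dx": 0,"dy": -0.9,"dz": 0,"rx": 0,"ry": 0,"rz": 0},
    {"hand": 0,"dx": 1.4,"dy": 0,"dz": 0,"rx": 0,"ry": 0,"rz": 0},
    {"hand": 0,"dx": 1.4,"dy": 0,"dz": 0,"rx": 0,"ry": 0,"rz": 0},
    {"hand": 0,"dx": 0,"dy": 0,"dz": 0,"rx": 0,"ry": 0,"rz": 0}
  ]
}}

```text
time_s: 5.12
ee_pos: [0.4571, 0.1761, 0.0803]
tool_rot: [-0.005, 0.994, 0.111, -0.009]
force: [-15.8, -1.6, 7.1]
width: 0.0003
finger_force: 7.6
```

```bash
python3 red.py
```

```text
t 5.125 ee [0.4571 0.1761 0.0803] rel wheel mm [-56.7  24.2] toolx 12.8 z [-0.02   0.008 -1.   ] F [-15.8  -1.6   7.1] w 0.0003
red r mm 41.0 angle -93.1
red r mm 43.0 angle -100.2
```

Pressing on a tooth tip (16 N), so I'll back off, shift further to +y and raise the tip slightly.

Request:
{"api": "step_arm", "payload": {
  "increments": [
    {"hand": 0,"dx": -2.4,"dy": 0,"dz": 0,"rx": 0,"ry": 0,"rz": 0},
    {"hand": 0,"dx": 0,"dy": -0.7,"dz": -0.5,"rx": 0,"ry": 0,"rz": 0},
    {"hand": 0,"dx": 0,"dy": 0,"dz": 0,"rx": 0,"ry": 0,"rz": 0},
    {"hand": 0,"dx": 0,"dy": 0,"dz": 0,"rx": 0,"ry": 0,"rz": 0}
  ]
}}

```text
time_s: 5.68
ee_pos: [0.441, 0.175, 0.088]
tool_rot: [-0.007, 0.993, 0.114, 0.0]
force: [-0.7, 0.6, 0.1]
width: 0.0
finger_force: 0.0
```

```bash
python3 - <<'E'
from red import *
st();save(red(),"w4")
E
```

```text
t 5.675 ee [0.441 0.175 0.088] rel wheel mm [-72.7  26.5] toolx 13.1 z [-0.001  0.014 -1.   ] F [-0.7  0.6  0.1] w 0.0
red r mm 42.5 angle -97.8
```

View pics/w4.png

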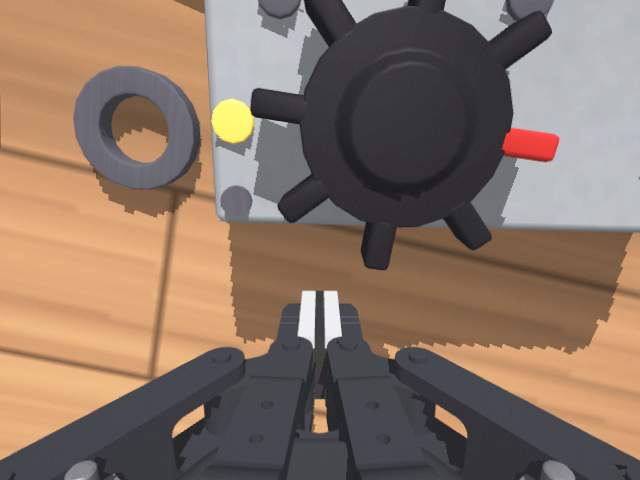

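Tooth at (378,262) with its left edge at 362; the finger's housing spans 282–358, so it just clears. The red tooth (530,144) still sits in click 1, about 8° low. Shifting 3 mm more and entering.

Request:
{"api": "step_arm", "payload": {
  "increments": [
    {"hand": 0,"dx": 0,"dy": -0.3,"dz": 0,"rx": 0,"ry": 0,"rz": 0},
    {"hand": 0,"dx": 1.0,"dy": 0,"dz": 0,"rx": 0,"ry": 0,"rz": 0},
    {"hand": 0,"dx": 1.0,"dy": 0,"dz": 0,"rx": 0,"ry": 0,"rz": 0},
    {"hand": 0,"dx": 0,"dy": 0,"dz": 0,"rx": 0,"ry": 0,"rz": 0}
  ]
}}

```text
time_s: 6.22
ee_pos: [0.4598, 0.1809, 0.0875]
tool_rot: [-0.008, 0.993, 0.115, -0.001]
force: [-0.8, -0.2, -0.9]
width: 0.0001
finger_force: 0.0
```

```bash
python3 red.py
```

```text
t 6.225 ee [0.4598 0.1809 0.0875] rel wheel mm [-53.2  28.3] toolx 13.2 z [-0.003  0.015 -1.   ] F [-0.8 -0.2 -0.9] w 0.0001
red r mm 42.4 angle -97.7
```

Request:
{"api": "step_arm", "payload": {
  "increments": [
    {"hand": 0,"dx": 0.1,"dy": 1.0,"dz": 0,"rx": 0,"ry": 0,"rz": 0},
    {"hand": 0,"dx": 0.1,"dy": 1.0,"dz": 0,"rx": 0,"ry": 0,"rz": 0},
    {"hand": 0,"dx": 0,"dy": 1.0,"dz": 0,"rx": 0,"ry": 0,"rz": 0},
    {"hand": 0,"dx": 0,"dy": 1.0,"dz": 0,"rx": 0,"ry": 0,"rz": 0},
    {"hand": 0,"dx": 0,"dy": 0.9,"dz": 0,"rx": 0,"ry": 0,"rz": 0}
  ]
}}

```text
time_s: 6.9
ee_pos: [0.4721, 0.132, 0.0867]
tool_rot: [-0.007, 0.993, 0.114, -0.001]
force: [-0.0, 0.6, -0.4]
width: -0.0
finger_force: 0.0
```

```bash
python3 red.py
```

```text
t 6.9 ee [0.4721 0.132  0.0867] rel wheel mm [-51.1 -22. ] toolx 13.1 z [-0.003  0.013 -1.   ] F [-0.   0.6 -0.4] w -0.0
red r mm 41.1 angle -48.4
```

Click 2 is in (-48°, about -45° allowing for bias). Repeating the cycle: out, back, in, push.

Request:
{"api": "step_arm", "payload": {
  "increments": [
    {"hand": 0,"dx": -2.3,"dy": 0,"dz": 0,"rx": 0,"ry": 0,"rz": -1},
    {"hand": 0,"dx": 0,"dy": 0,"dz": 0,"rx": 0,"ry": 0,"rz": 0},
    {"hand": 0,"dx": 0,"dy": -2.4,"dz": 0,"rx": 0,"ry": 0,"rz": 0},
    {"hand": 0,"dx": 0,"dy": -2.4,"dz": 0,"rx": 0,"ry": 0,"rz": 0},
    {"hand": 0,"dx": 0,"dy": 0,"dz": 0,"rx": 0,"ry": 0,"rz": 0}
  ]
}}

```text
time_s: 7.58
ee_pos: [0.4382, 0.1757, 0.0877]
tool_rot: [-0.008, 0.992, 0.124, -0.0]
force: [0.0, -0.3, -0.5]
width: -0.0002
finger_force: 0.0
```

```bash
python3 red.py
```

```text
t 7.575 ee [0.4382 0.1757 0.0877] rel wheel mm [-75.3  27.7] toolx 14.3 z [-0.003  0.015 -1.   ] F [ 0.  -0.3 -0.5] w -0.0002
red r mm 41.3 angle -45.8
```

Request:
{"api": "step_arm", "payload": {
  "increments": [
    {"hand": 0,"dx": 0,"dy": 0.2,"dz": 0,"rx": 0,"ry": 0,"rz": 2.4},
    {"hand": 0,"dx": 1.2,"dy": 0,"dz": 0,"rx": 0,"ry": 0,"rz": 0},
    {"hand": 0,"dx": 1.2,"dy": 0,"dz": 0,"rx": 0,"ry": 0,"rz": 0},
    {"hand": 0,"dx": 0,"dy": 0,"dz": 0,"rx": 0,"ry": 0,"rz": 0}
  ]
}}

```text
time_s: 8.12
ee_pos: [0.4639, 0.1734, 0.0875]
tool_rot: [-0.01, 0.994, 0.105, -0.001]
force: [-0.2, -0.8, 0.2]
width: -0.0004
finger_force: 0.0
```

```bash
python3 red.py
```

```text
t 8.125 ee [0.4639 0.1734 0.0875] rel wheel mm [-50.6  20.2] toolx 12.1 z [-0.004  0.019 -1.   ] F [-0.2 -0.8  0.2] w -0.0004
red r mm 41.7 angle -45.0
```

Request:
{"api": "step_arm", "payload": {
  "increments": [
    {"hand": 0,"dx": 0,"dy": 0.9,"dz": 0,"rx": 0,"ry": 0,"rz": 0},
    {"hand": 0,"dx": 0,"dy": 0.9,"dz": 0,"rx": 0,"ry": 0,"rz": 0},
    {"hand": 0,"dx": 0,"dy": 0.9,"dz": 0,"rx": 0,"ry": 0,"rz": 0},
    {"hand": 0,"dx": 0,"dy": 0.9,"dz": 0,"rx": 0,"ry": 0,"rz": 0},
    {"hand": 0,"dx": 0,"dy": 0.7,"dz": 0,"rx": 0,"ry": 0,"rz": 0}
  ]
}}

```text
time_s: 8.8
ee_pos: [0.4716, 0.1303, 0.0865]
tool_rot: [-0.009, 0.994, 0.105, -0.001]
force: [-0.5, -1.1, -0.1]
width: 0.0001
finger_force: 0.0
```

```bash
python3 red.py
```

```text
t 8.8 ee [0.4716 0.1303 0.0865] rel wheel mm [-52.  -23.6] toolx 12.1 z [-0.005  0.017 -1.   ] F [-0.5 -1.1 -0.1] w 0.0001
red r mm 40.9 angle -1.8
```

Click 3 is in (about 0°). Fourth:

Request:
{"api": "step_arm", "payload": {
  "increments": [
    {"hand": 0,"dx": -2.4,"dy": 0,"dz": 0,"rx": 0,"ry": 0,"rz": 0},
    {"hand": 0,"dx": 0,"dy": 0,"dz": 0,"rx": 0,"ry": 0,"rz": 0},
    {"hand": 0,"dx": 0,"dy": -2.4,"dz": 0,"rx": 0,"ry": 0,"rz": 0},
    {"hand": 0,"dx": 0,"dy": -2.4,"dz": 0,"rx": 0,"ry": 0,"rz": 0},
    {"hand": 0,"dx": 0,"dy": 0,"dz": 0,"rx": 0,"ry": 0,"rz": 0}
  ]
}}

```text
time_s: 9.48
ee_pos: [0.4391, 0.1716, 0.0877]
tool_rot: [-0.011, 0.994, 0.108, -0.001]
force: [0.2, -0.4, 0.4]
width: -0.0002
finger_force: 0.0
```

Request:
{"api": "step_arm", "payload": {
  "increments": [
    {"hand": 0,"dx": 1.2,"dy": 0,"dz": 0,"rx": 0,"ry": 0,"rz": 0},
    {"hand": 0,"dx": 1.2,"dy": 0,"dz": 0,"rx": 0,"ry": 0,"rz": 0},
    {"hand": 0,"dx": 0,"dy": 0,"dz": 0,"rx": 0,"ry": 0,"rz": 0}
  ]
}}

```text
time_s: 9.85
ee_pos: [0.4635, 0.1755, 0.0876]
tool_rot: [-0.011, 0.994, 0.107, -0.001]
force: [0.1, -0.5, -0.4]
width: 0.0003
finger_force: 0.0
```

```bash
python3 red.py
```

```text
t 9.85 ee [0.4635 0.1755 0.0876] rel wheel mm [-50.6  22.3] toolx 12.3 z [-0.004  0.021 -1.   ] F [ 0.1 -0.5 -0.4] w 0.0003
red r mm 41.0 angle -0.2
```

Request:
{"api": "step_arm", "payload": {
  "increments": [
    {"hand": 0,"dx": 0,"dy": 0.9,"dz": 0,"rx": 0,"ry": 0,"rz": 0},
    {"hand": 0,"dx": 0,"dy": 0.9,"dz": 0,"rx": 0,"ry": 0,"rz": 0},
    {"hand": 0,"dx": 0,"dy": 0.9,"dz": 0,"rx": 0,"ry": 0,"rz": 0},
    {"hand": 0,"dx": 0,"dy": 0.9,"dz": 0,"rx": 0,"ry": 0,"rz": 0},
    {"hand": 0,"dx": 0,"dy": 0.9,"dz": 0,"rx": 0,"ry": 0,"rz": 0}
  ]
}}

```text
time_s: 10.52
ee_pos: [0.4716, 0.1306, 0.0865]
tool_rot: [-0.01, 0.994, 0.107, -0.002]
force: [-0.3, -0.5, -0.4]
width: 0.0002
finger_force: 0.0
```

```bash
python3 red.py
```

```text
t 10.525 ee [0.4716 0.1306 0.0865] rel wheel mm [-51.8 -23.3] toolx 12.3 z [-0.005  0.019 -1.   ] F [-0.3 -0.5 -0.4] w 0.0002
red r mm 41.1 angle 42.0
```

Click 4 is in. Last flick:

Request:
{"api": "step_arm", "payload": {
  "increments": [
    {"hand": 0,"dx": -2.4,"dy": 0,"dz": 0,"rx": 0,"ry": 0,"rz": 0},
    {"hand": 0,"dx": 0,"dy": 0,"dz": 0,"rx": 0,"ry": 0,"rz": 0},
    {"hand": 0,"dx": 0,"dy": -2.4,"dz": 0,"rx": 0,"ry": 0,"rz": 0},
    {"hand": 0,"dx": 0,"dy": -2.4,"dz": 0,"rx": 0,"ry": 0,"rz": 0},
    {"hand": 0,"dx": 0,"dy": 0,"dz": 0,"rx": 0,"ry": 0,"rz": 0}
  ]
}}

```text
time_s: 11.2
ee_pos: [0.4388, 0.1729, 0.0878]
tool_rot: [-0.011, 0.994, 0.109, -0.001]
force: [-0.5, 0.0, -0.1]
width: 0.0001
finger_force: 0.0
```

Request:
{"api": "step_arm", "payload": {
  "increments": [
    {"hand": 0,"dx": 1.2,"dy": 0,"dz": 0,"rx": 0,"ry": 0,"rz": 0},
    {"hand": 0,"dx": 1.2,"dy": 0,"dz": 0,"rx": 0,"ry": 0,"rz": 0},
    {"hand": 0,"dx": 0,"dy": 0,"dz": 0,"rx": 0,"ry": 0,"rz": 0}
  ]
}}

```text
time_s: 11.58
ee_pos: [0.4632, 0.1769, 0.0876]
tool_rot: [-0.011, 0.994, 0.108, -0.001]
force: [-0.5, 0.1, -0.2]
width: -0.0
finger_force: 0.0
```

```bash
python3 red.py
```

```text
t 11.575 ee [0.4632 0.1769 0.0876] rel wheel mm [-50.6  23.8] toolx 12.4 z [-0.005  0.022 -1.   ] F [-0.5  0.1 -0.2] w -0.0
red r mm 40.6 angle 45.1
```

Request:
{"api": "step_arm", "payload": {
  "increments": [
    {"hand": 0,"dx": 0,"dy": 0.9,"dz": 0,"rx": 0,"ry": 0,"rz": 0},
    {"hand": 0,"dx": 0,"dy": 0.9,"dz": 0,"rx": 0,"ry": 0,"rz": 0},
    {"hand": 0,"dx": 0,"dy": 0.9,"dz": 0,"rx": 0,"ry": 0,"rz": 0},
    {"hand": 0,"dx": 0,"dy": 0.9,"dz": 0,"rx": 0,"ry": 0,"rz": 0},
    {"hand": 0,"dx": 0,"dy": 0.9,"dz": 0,"rx": 0,"ry": 0,"rz": 0}
  ]
}}

```text
time_s: 12.25
ee_pos: [0.4714, 0.132, 0.0865]
tool_rot: [-0.01, 0.994, 0.108, -0.002]
force: [0.5, -0.4, 0.2]
width: 0.0
finger_force: 0.0
```

Request:
{"api": "step_arm", "payload": {
  "increments": [
    {"hand": 0,"dx": -2.4,"dy": 0,"dz": 0,"rx": 0,"ry": 0,"rz": 0},
    {"hand": 0,"dx": 0,"dy": 0,"dz": 0,"rx": 0,"ry": 0,"rz": 0},
    {"hand": 0,"dx": 0,"dy": 0,"dz": 0,"rx": 0,"ry": 0,"rz": 0}
  ]
}}

```text
time_s: 12.62
ee_pos: [0.4487, 0.1278, 0.0867]
tool_rot: [-0.011, 0.994, 0.108, -0.001]
force: [0.0, 0.1, -0.3]
width: 0.0001
finger_force: 0.0
```

```bash
python3 - <<'E'
from red import *
s=st();save(red(),"w5")
B=np.array([.547,.0475]);M=rot(s["tool_rot"]);d=np.array([*B,.15])-np.array(s["ee_pos"]);print("to button+53mm, tool cm",(M.T@d*100).round(1))
E
```

```text
t 12.625 ee [0.4487 0.1278 0.0867] rel wheel mm [-74.9 -21.4] toolx 12.4 z [-0.004  0.022 -1.   ] F [ 0.   0.1 -0.3] w 0.0001
red r mm 41.8 angle 90.5
to button+53mm, tool cm [ 7.9  9.8 -6.5]
```

View pics/w5.png

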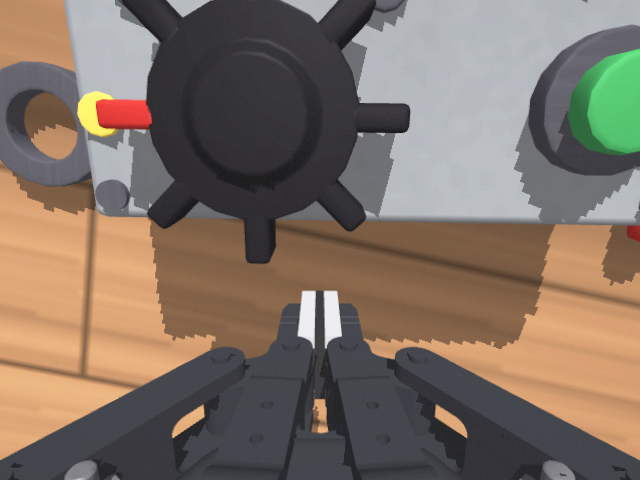

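The red tooth at (125,113) lies on the yellow stud (98,113). Now up and over to the button.

Request:
{"api": "step_arm", "payload": {
  "increments": [
    {"hand": 0,"dx": 0,"dy": 0,"dz": -5.0,"rx": 0,"ry": 0,"rz": 0},
    {"hand": 0,"dx": 0,"dy": 1.0,"dz": -1.5,"rx": 0,"ry": 0,"rz": 0},
    {"hand": 0,"dx": 4.0,"dy": 4.4,"dz": 0,"rx": 0,"ry": 0,"rz": 0},
    {"hand": 0,"dx": 3.9,"dy": 4.4,"dz": 0,"rx": 0,"ry": 0,"rz": 0},
    {"hand": 0,"dx": 0,"dy": 0,"dz": 0,"rx": 0,"ry": 0,"rz": 0}
  ]
}}

```text
time_s: 13.3
ee_pos: [0.5493, 0.0451, 0.1472]
tool_rot: [-0.011, 0.994, 0.106, -0.002]
force: [-0.0, 0.4, -1.3]
width: 0.0001
finger_force: 0.0
```

```bash
cat > b.py <<'E'
from red import *
s=st();c=red()
hsv=cv2.cvtColor(c["image"],cv2.COLOR_RGB2HSV);m=cv2.inRange(hsv,(45,120,60),(80,255,255))
n,_,q,ce=cv2.connectedComponentsWithStats(m);i=1+q[1:,4].argmax() if n>1 else None
if i: print("green px",ce[i].round(),q[i,4],onz(c,*ce[i],.097).round(4))
M=rot(s["tool_rot"]);print("to button top, tool cm",(M.T@(np.array([.547,.0475,.097])-np.array(s["ee_pos"]))*100).round(1))
E
python3 b.py
```

```text
t 13.3 ee [0.5493 0.0451 0.1472] rel wheel mm [   6.7 -122.8] toolx 12.2 z [-0.006  0.021 -1.   ] F [-0.   0.4 -1.3] w 0.0001
red r mm 40.1 angle 88.8
green px [315. 266.] 2552 [0.5496 0.0476 0.097 ]
to button top, tool cm [-0.2 -0.2  5. ]
```

Request:
{"api": "step_arm", "payload": {
  "increments": [
    {"hand": 0,"dx": -0.2,"dy": -0.2,"dz": 3.0,"rx": 0,"ry": 0,"rz": 0},
    {"hand": 0,"dx": 0,"dy": 0,"dz": 1.5,"rx": 0,"ry": 0,"rz": 0},
    {"hand": 0,"dx": 0,"dy": 0,"dz": 0.7,"rx": 0,"ry": 0,"rz": 0},
    {"hand": 0,"dx": 0,"dy": 0,"dz": 0.7,"rx": 0,"ry": 0,"rz": 0},
    {"hand": 0,"dx": 0,"dy": 0,"dz": 0.3,"rx": 0,"ry": 0,"rz": 0}
  ]
}}

```text
time_s: 13.98
ee_pos: [0.5437, 0.0512, 0.0908]
tool_rot: [-0.011, 0.994, 0.109, -0.001]
force: [-9.4, 0.8, 20.0]
width: -0.0001
finger_force: 10.1
```

```bash
python3 st.py
```

```text
t 13.975 ee [0.5437 0.0512 0.0908] rel wheel mm [   2.4 -115.7] toolx 12.5 z [-0.004  0.022 -1.   ] F [-9.4  0.8 20. ] w -0.0001
```

The tip reads 20 N at z = 0.0908, 6.2 mm below the button's rest height, so it's fully in. Releasing and moving away.

Request:
{"api": "step_arm", "payload": {
  "increments": [
    {"hand": 0,"dx": 0,"dy": 0,"dz": 0,"rx": 0,"ry": 0,"rz": 0},
    {"hand": 0,"dx": 0,"dy": 0,"dz": -3,"rx": 0,"ry": 0,"rz": 0},
    {"hand": 0,"dx": 0,"dy": 0,"dz": -5,"rx": 0,"ry": 0,"rz": 0},
    {"hand": 0,"dx": 0,"dy": 0,"dz": -4,"rx": 0,"ry": 0,"rz": 0},
    {"hand": 0,"dx": 0,"dy": 0,"dz": 0,"rx": 0,"ry": 0,"rz": 0}
  ]
}}

```text
time_s: 14.6
ee_pos: [0.5477, 0.0482, 0.2131]
tool_rot: [-0.01, 0.994, 0.108, 0.004]
force: [-0.4, -0.3, 0.4]
width: 0.0001
finger_force: 0.0
```

Request:
{"api": "step_arm", "payload": {
  "increments": [
    {"hand": 0,"dx": -5,"dy": 0,"dz": 0,"rx": 0,"ry": 0,"rz": 0},
    {"hand": 0,"dx": -5,"dy": 0,"dz": 0,"rx": 0,"ry": 0,"rz": 0},
    {"hand": 0,"dx": 0,"dy": 0,"dz": 0,"rx": 0,"ry": 0,"rz": 0},
    {"hand": 0,"dx": 0,"dy": 0,"dz": 0,"rx": 0,"ry": 0,"rz": 0}
  ]
}}

```text
time_s: 15.1
ee_pos: [0.4474, 0.0268, 0.2072]
tool_rot: [-0.011, 0.994, 0.108, -0.001]
force: [0.9, -0.3, -0.3]
width: -0.0
finger_force: 0.0
```

```bash
python3 - <<'E'
from red import *
st();save(red(),"w6")
E
```

```text
t 15.1 ee [0.4474 0.0268 0.2072] rel wheel mm [ -96.8 -119.9] toolx 12.4 z [-0.004  0.022 -1.   ] F [ 0.9 -0.3 -0.3] w -0.0
red r mm 42.0 angle 90.7
```

View pics/w6.png

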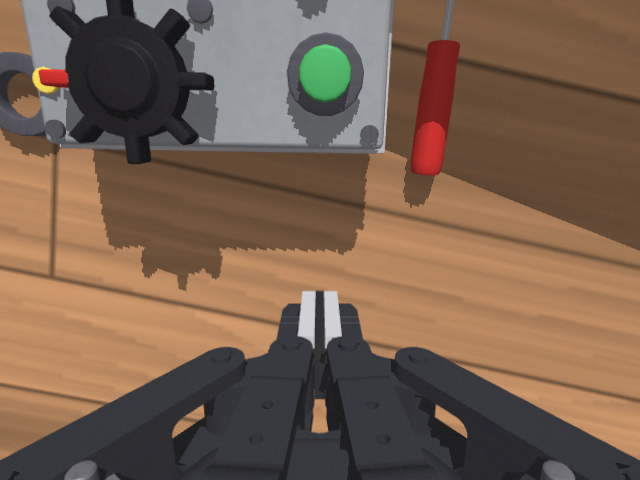

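The red tooth (53,78) is at the yellow stud (45,79), the button (325,72) is out, the ring and screwdriver look undisturbed, and the arm is clear. Handing in.

```bash
python3 -c "
from plant import *
print(job_done())"
```

```text
the job is handed in; nothing more can be done
None
```

I flicked the wheel five clicks so the red tooth sits at the yellow stud (measured at about 90.7° against the stud's 90°), pressed the green button fully in and let it out, and handed the job in at about 15 s; no verdict was returned.

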